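Plug in a rail module and lock it with the draw latch

ROBOT

A 6-joint arm with a two-finger parallel gripper is mounted at the origin on the work surface. World frame = base frame: x ahead of the robot, y to its left, z up, the work surface at z = 0. Lengths are in m, angles in rad, forces in N, time in s.
With the tool pointing down it reaches from about 0.275 to 0.875 m from the base axis. Payload 12.5 kg.
Tool frame: the origin (TCP) lies on the centre line of the jaws, within the pads' length; the fingertips stand r.finger_overhang ahead of it and the grasp point (between the pads) lies 3 mm ahead of it (r.finger_overhang is the distance from the TCP to the fingertips, in m); z points along the fingers, y is the direction in which the jaws open and shut (so a half turn about z gives the same grasp; the last joint's range is limited). The gripper opens to 85 mm and grips with 20 to 120 N. Pads are 22 mm wide; open, the fingers measure 114 mm over their backs; the gripper's body (76 mm by 85 mm) begins 54 mm behind the grasp point. The pads swing forward as they close: fully open they stand 13 mm farther back than shut.
Start: joints at [-1.299, 0.351, 1.652, -0, 1.139, -0.085], TCP at [0.192, -0.515, 0.253] pointing down, gripper open.
Joint ranges: [-2.75, 2.75], [-0.79, 2.1], [0.01, 2.65], [-1.57, 4.71], [0.07, 3.14], [-2.87, 2.87]. Speed limits (rad/s): [2.22, 2.22, 2.79, 3.14, 3.14, 3.14].

INTERFACE

Orientations are given as a unit quaternion [x, y, z, w].
In Python, from cell import r, optics gives the robot as it stands. The module is installed in compiled form; this text tells all that it offers. Calls block until the motion is done:
- r.move_to(position, orientation): joint-space move of the TCP to a pose.
- r.move_linear(position, rot=None, vel=0.15): straight line of the TCP; rot=None keeps the orientation; vel is the mean speed in m/s.
- r.set_joints(angles): joint-space move.
- r.set_gripper(opening, squeeze=None): opening from 0.0 (shut) to 1.0 (fully open); squeeze is the grip in N (None keeps the last); returns when the fingers have stopped.
- r.sleep(seconds).
- r.inverse_kinematics(position, orientation): joint angles nearest the present ones, or None.
- optics.get_image(name): name is "scene" or "side" or "wrist"; returns a dict with "pixels" (420x560x3 uint8, red, green, blue), "depth" (420x560 float32, m along the optical axis (not along the pixel's ray), 0 where there is no reading), "fx", "fy", "cx", "cy" (pixels), "camera_from_world" (4x4, takes a point from world to camera coordinates); the wrist camera has in their place "mount" (4x4, takes a point from camera to tool coordinates, whose origin is the TCP and whose axes are the flange's). Camera axes: x right, y down, z forward; pixel columns grow to the right and rows downward; lengths in m; the calibration is good to about 2 mm. A picture is of the moment at which its call begins: read the wrist's pose just before it.
A pose or a line that the arm cannot do raises r.PlanningError and nothing moves.
- r.hand_in(): hands the job in, once; it reports no verdict.
Readings, each from a call of its own:
- r.current_t(): time.
- r.current_q(): joint angles.
- r.current_qvel(): joint speeds.
- r.current_effort(): joint torques, N m.
- r.current_tool_pos(): TCP position.
- r.current_ee_rot(): TCP orientation.
- r.current_contact_force(): force on the tool from outside, world axes, zero at the start.
- r.current_torque(): the same for the moment, N m.
- r.current_opening(): opening from 0.0 (shut) to 1.0 (fully open).
Only numpy, scipy, OpenCV 4.12 (cv2) and the standard library are available. Lean on these libraries where they do the work, as an engineer would, in place of code of your own. Each camera call takes 0.05 s, during which the arm holds its last target.

TASK

On the perforated mounting plate, squeeze the two side buttons of the white rail module to free it from its parking stops and slide it along the rail up to the spring contacts of the grey socket block. Then swing the wire loop of the draw latch over the hooked keeper on top of the module and throw the latch lever over, past its toggle point, until it lies flat on the block and holds the module fully home. Leave the other things on the bench and plate where they are.

Things in the scene. Friction and masses are not known exactly. Their poses are not given: they have to be found in the camera images.
- rig: Perforated steel plate fixed on the bench, 300 mm long (local y), 195 wide (local x -70 to +125), 6 thick; origin at bench height on the rail's centre line (x = 0), halfway along; z up. The rail runs along y. At its -y end stands the grey socket block (y -118 to -24, 60 wide, top 62 above the bench) with the latch on top; the module rides on the +y part and slides toward -y.
- stops (a point): Centre between two steel parking stops beside the rail, at bench height; they span 8 mm along the rail, 27 to 40 mm either side of its centre line, 22 high. Teeth under the module's side buttons strike them unless both buttons are squeezed in at least 3.5 mm.
- module (a joint): Travel of the module along the rail in m, growing toward the socket (rig's -y). It starts at 0 to 0.006; its teeth strike the stops at 0.008 and are past them at 0.024. It meets the spring contacts at 0.050; they push back, 2 N there to 15 N at 0.056, so it springs back when let go. Fully home is 0.056, held by the closed latch; hard end 0.059. It drags 3 N (slow) and stays where left.
- module_front (a point): Middle of the lower edge of the module's front (-y) face, 26 mm above the bench. Axes parallel to the rig's. The module is a white block 95 long (toward +y from here), 50 wide, its flat top 70 above the bench.
- squeeze_mid (a point): Point in the module midway between its two side buttons, 54 mm above the bench, 65 mm behind the front face; axes parallel to the rig's. Each grey button pad is 22 long (along the rail) and 20 high; out, their faces lie 64 mm apart (local x +-32); fully in, 52 apart, at about 8 N each. They spring out again.
- keeper_seat (a point): Where the loop's bar lies when hooked: on the module's top, against the +y side of the keeper's post, under its lip; axes parallel to the rig's. Keeper: steel hook 24 wide, post 6 thick; the lip ends 2.5 mm to the +y side of this point, its underside 6 and its top 10 mm above it. A bar 6 mm or more to the +y side of this point comes down behind the lip.
- lever_pivot (a point): The lever's hinge axis (along the rig's x), on top of the socket block, 78 mm above the bench, on the centre line, at the rig's y = -58 mm.
- lever (a joint): Latch lever angle in rad: 0 upright, negative leaning toward the module (+y, limit -0.5), 1.57 closed: flat along the block, pointing to -y. Starts at -0.42 to -0.15; friction keeps it where left. With the loop hooked it begins to pull at about 0.4 and passes its toggle point at about 1.27, then is held shut. Steel bar 6 thick, 14 wide (20 near its end), to 78 mm from the pivot.
- handle_tip (a point): Centre line of the lever's handle, 70 mm from the lever's pivot (8 mm short of its end).
- loop_pin (a point): The loop's hinge pin on the lever, 24 mm from the lever's pivot: at lever angle 0 it lies 5 mm to the -y side of and 23.5 mm above the pivot, and it turns with the lever.
- loop (a joint): Angle of the wire loop about its pin in rad: 0 pointing along the lever's handle, positive tipped back from the module (limit 0.9, where it rests at first). Lever plus loop angle is its lean from upright, positive toward the rig's -y. It swings freely and falls either way by its weight; tipped past upright toward the module it comes down on the module's top. The lever passes between its wires.
- loop_bar (a point): Middle of the loop's cross bar, the far end of the U-shaped wire loop: 6 mm thick, 40 mm long along the rig's x, 85.5 mm from the loop's pin.
- breaker: Bystander, loose on the plate: white three-pole breaker, 45 x 54 x 42 mm, origin under its centre.
- strip: Bystander, loose on the plate: black terminal strip, 20 x 90 x 18 mm, origin under its centre.
- meter: Bystander: dark hand multimeter lying on the bench, 190 x 90 x 47 mm, origin under its centre.
- screwdriver: Bystander: screwdriver lying on the bench, 200 mm long, origin under its middle.
- contactor: Bystander: dark contactor, 75 x 45 x 80 mm, origin under its centre.
- tape: Bystander: black roll of tape, 90 mm across, 19 high, origin under its centre.
- cup: Bystander: small grey bowl, 76 mm across, 60 high, origin under its centre.

How it is judged:
On the way, in this order (a step that is already met when the one before it is completed fails the run):
1. the module has been freed from its stops and slid up to the socket's contacts (slide above 0.047) (value of joint module above 0.047 m), for 0.2 s.
2. the loop's bar is down behind the keeper, below its lip, with the lever still short of its toggle point (z of loop_bar in the frame of keeper_seat below 0.006 m and y of loop_bar in the frame of keeper_seat above -0.004 m and value of joint lever below 1.2 rad), for 0.1 s.
3. the lever has been thrown past its toggle point with the loop hooked (z of loop_bar in the frame of keeper_seat below 0.006 m and y of loop_bar in the frame of keeper_seat above -0.004 m and value of joint lever above 1.4 rad), for 0.2 s.
At the end, for the whole second after the job is handed in: The lever lies closed (above 1.45 rad), the loop's bar is in the keeper within 8 mm of its seat, and the latch holds the module fully home (slide above 0.0535 m of 0.056) at rest (value of joint lever above 1.45 rad and value of joint module above 0.0535 m and distance between loop_bar and keeper_seat below 0.008 m and linear speed of module below 0.01 m/s); the robot touches nothing.
It fails at once if a bystander is pushed more than 40 mm from its place (distance of any of breaker, strip, meter, screwdriver, contactor, tape, cup from where it was at the start of the episode above 0.04 m).
It also fails if it takes over 51 s, if anything falls off the work surface, if the arm or the gripper's body presses on something with over 40 N, if the wrist force passes 120 N, or if a joint passes its speed limit or range.

## Working session

There is one attempt and no reset: what is moved stays moved. The work goes in short steps, each a Python script; the robot and the scene stay as the last script left them, time stands still between calls to the robot, and variables do not carry over. Pictures are saved under pics/ and viewed, and the job is handed in when it is done.

```bash
ls; mkdir -p pics; cat > look.py <<'E'
import sys,cv2,numpy as np
from cell import r,optics
def snap(cam,tag):
    p=r.current_tool_pos();q=r.current_ee_rot()
    im=optics.get_image(cam)
    cv2.imwrite(f'pics/{tag}.png',cv2.cvtColor(im['pixels'],cv2.COLOR_RGB2BGR))
    im['p']=np.array(p);im['q']=np.array(q)
    np.save(f'pics/{tag}.npy',im,allow_pickle=True)
    return im
E
python3 - <<'E'
from look import *
print(r.current_t(),r.finger_overhang,r.current_ee_rot())
for c in ['scene','side','wrist']:
    im=snap(c,c+'0'); print(c,im['fx'],im['fy'],im['cx'],im['cy']); print(im.get('camera_from_world',im.get('mount')))
E
```

```text
pics
0.0 0.022 [ 9.84133695e-01  1.77427573e-01 -4.93912963e-05 -5.68692475e-04]
scene 387.6557563938975 387.6557563938975 280.2927853668854 210.96866244889716
[[-0.82804178  0.56046791  0.01491767  0.41561662]
 [ 0.43016886  0.65215103 -0.62422254 -0.10249655]
 [-0.35958528 -0.51046523 -0.78110414  1.27155668]
 [ 0.          0.          0.          1.        ]]
side 425.46030664479895 425.46030664479895 274.0144793214755 207.40248866115502
[[ 0.98478194 -0.17308544 -0.01568311 -0.49167761]
 [-0.1076133  -0.5364286  -0.83705659  0.15828056]
 [ 0.13646944  0.82600592 -0.5468915   1.38479836]
 [ 0.          0.          0.          1.        ]]
wrist 300.23387828570264 300.23387828570264 276.9791396026684 209.9426759960042
[[ 2.62806762e-04 -9.66305085e-01 -2.57399328e-01  6.53507133e-02]
 [ 9.99999932e-01  3.20540121e-04 -1.82334604e-04 -7.76344914e-04]
 [ 2.58697667e-04 -2.57399263e-01  9.66305103e-01 -1.20149459e-01]
 [ 0.00000000e+00  0.00000000e+00  0.00000000e+00  1.00000000e+00]]
```

View pics/scene0.png

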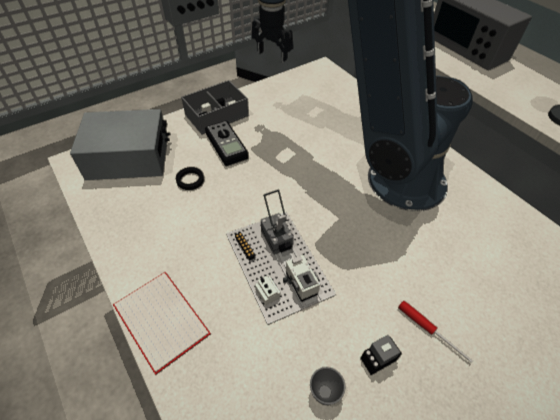

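View pics/side0.png

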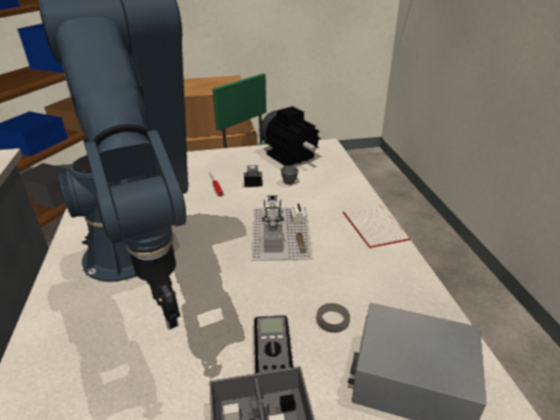

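View pics/wrist0.png

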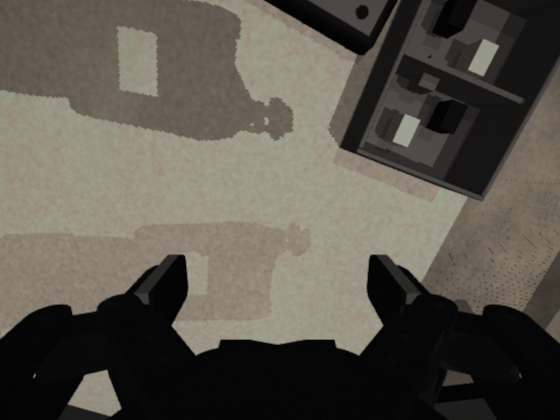

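Scene view: the plate's corners sit near (227,233), (288,212), (336,295) and (270,321), with the socket block at (277,235) and the module at (300,278). I'll get a rough pose from these first, then look from above with the wrist camera.

```bash
cat >> look.py <<'E'
from scipy.spatial.transform import Rotation as R
def w_from_c(im):
    if 'camera_from_world' in im: return np.linalg.inv(im['camera_from_world'])
    T=np.eye(4);T[:3,:3]=R.from_quat(im['q']).as_matrix();T[:3,3]=im['p'];return T@im['mount']
def onplane(im,u,v,z):
    T=w_from_c(im);d=T[:3,:3]@np.array([(u-im['cx'])/im['fx'],(v-im['cy'])/im['fy'],1]);o=T[:3,3]
    return o+d*(z-o[2])/d[2]
def cloud(im):
    D=im['depth'];v,u=np.mgrid[:D.shape[0],:D.shape[1]]
    P=np.stack([(u-im['cx'])/im['fx']*D,(v-im['cy'])/im['fy']*D,D],-1)
    T=w_from_c(im);return P@T[:3,:3].T+T[:3,3]
def px(im,P):
    T=np.linalg.inv(w_from_c(im));c=np.atleast_2d(P)@T[:3,:3].T+T[:3,3]
    return np.c_[im['fx']*c[:,0]/c[:,2]+im['cx'],im['fy']*c[:,1]/c[:,2]+im['cy']]
def load(t): return np.load(f'pics/{t}.npy',allow_pickle=True).item()
E
python3 - <<'E'
from look import *
im=load('scene0')
for u,v in [(227,233),(288,212),(336,295),(270,321)]: print(onplane(im,u,v,0.006).round(3))
im=load('side0')
for u,v in [(252,259),(311,259),(306,209),(255,209)]: print(onplane(im,u,v,0.006).round(3))
s=cv2.imread('pics/scene0.png')[170:340,200:360]; cv2.imwrite('pics/scrop.png',cv2.resize(s,None,fx=4.5,fy=3.5*4.5/3.5*0.75,interpolation=2)[:600])
E
```

```text
[ 0.598 -0.134  0.006]
[ 0.406 -0.1    0.006]
[0.459 0.194 0.006]
[0.639 0.158 0.006]
[ 0.41  -0.102  0.006]
[ 0.594 -0.138  0.006]
[0.646 0.145 0.006]
[0.459 0.182 0.006]
```

View pics/scrop.png

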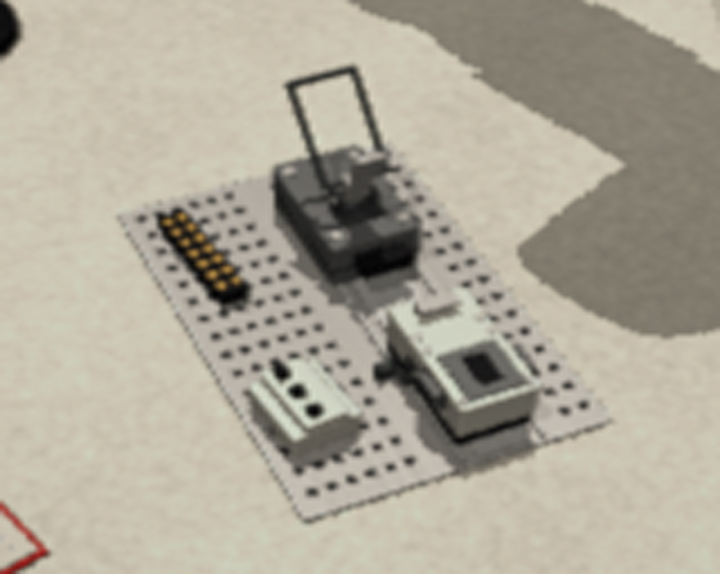

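```bash
cat > fit.py <<'E'
from look import *
C=np.array([[-.07,-.15],[.125,-.15],[.125,.15],[-.07,.15]])
def fit(W): # 2D rigid: world corners->rig pose
    W=np.array(W)[:,:2];a=C-C.mean(0);b=W-W.mean(0)
    th=np.arctan2((a[:,0]*b[:,1]-a[:,1]*b[:,0]).sum(),(a*b).sum())
    Rm=np.array([[np.cos(th),-np.sin(th)],[np.sin(th),np.cos(th)]])
    t=W.mean(0)-Rm@C.mean(0);return th,t,(W-(C@Rm.T+t))
E
python3 - <<'E'
from fit import *
a=[(.598,-.134)]
S=[[.406,-.1],[.598,-.134],[.639,.158],[.459,.194]];D=[[.41,-.102],[.594,-.138],[.646,.145],[.459,.182]]
th,t,e=fit((np.array(S)+D)/2);print(th,t,e.round(3))
yaw=th+np.pi/2
q=R.from_matrix(np.array([[np.cos(yaw),np.sin(yaw),0],[np.sin(yaw),-np.cos(yaw),0],[0,0,-1]]).T.T).as_quat()
M=np.array([[np.cos(yaw),np.sin(yaw),0],[np.sin(yaw),-np.cos(yaw),0],[0,0,-1]])
q=R.from_matrix(M).as_quat()
p=np.array([*t,0.30])+np.array([np.cos(th)*.02+np.sin(th)*.0,np.sin(th)*.02,0])
print(p,q)
r.move_to(p,q)
print(r.current_t(),r.current_q())
snap('wrist','w1')
E
```

```text
-0.17422930452978788 [0.49929134 0.0303921 ] [[ 0.004  0.004]
 [-0.     0.003]
 [-0.006 -0.005]
 [ 0.003 -0.002]]
[0.51898855 0.02692512 0.3       ] [0.76594685 0.6429039  0.         0.        ]
2.4167 [-3.89951252e-02  2.49294972e-01  1.67089615e+00 -1.38997647e-04
  1.22153686e+00  1.36426194e-01]
```

View pics/w1.png

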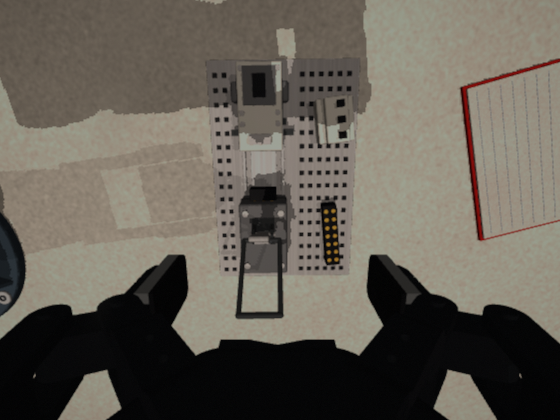

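```bash
python3 - <<'E'
import cv2
s=cv2.imread('pics/w1.png')
cv2.imwrite('pics/w1a.png',cv2.resize(s[50:195,200:375],None,fx=4,fy=4,interpolation=2))
cv2.imwrite('pics/w1b.png',cv2.resize(s[180:325,200:375],None,fx=4,fy=4,interpolation=2))
E
```

```text
(no output)
```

View pics/w1a.png

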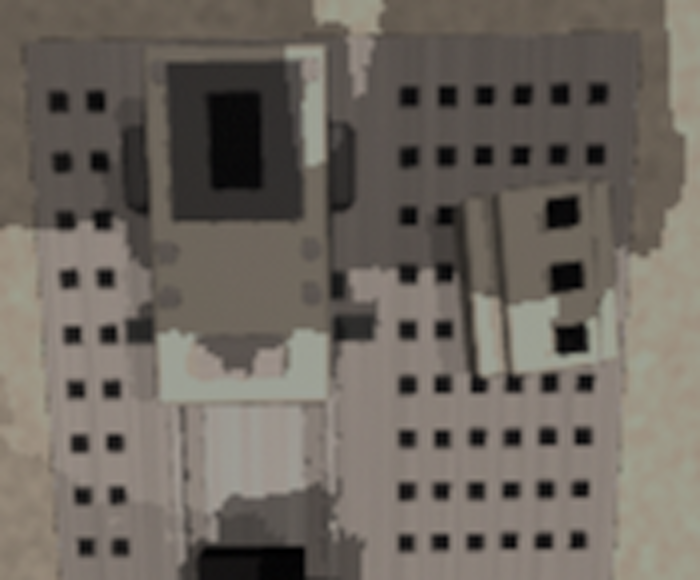

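View pics/w1b.png

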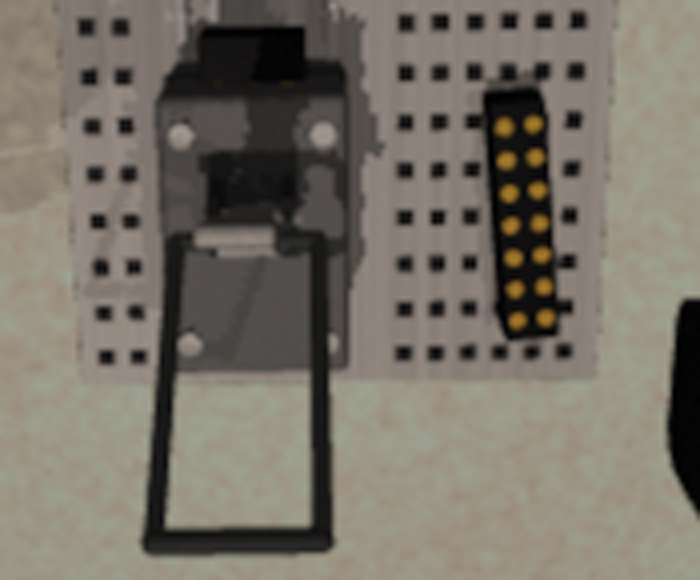

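```bash
python3 - <<'E'
from fit import *
im=load('w1')
A=lambda u,v:(200+u/4,50+v/4)
B=lambda u,v:(200+u/4,180+v/4)
W=[onplane(im,*B(83,382),.006),onplane(im,*B(593,378),.006),onplane(im,*A(637,33),.006),onplane(im,*A(25,42),.006)]
th,t,e=fit(W);print('rig',th,t,(e*1000).round(1))
c,s=np.cos(th),np.sin(th)
rig=lambda P:np.array([c*(P[0]-t[0])+s*(P[1]-t[1]),-s*(P[0]-t[0])+c*(P[1]-t[1]),P[2]])
np.save('rig.npy',[th,*t])
for n,q,z in [('modFL',A(157,400),.07),('modFR',A(327,402),.07),('modRL',A(147,47),.07),('modRR',A(325,42),.07),('btnR top',A(352,125),.054),('btnR bot',A(352,208),.054),('btnL',A(124,125),.054),('btnLb',A(124,212),.054),('sockFL',B(163,97),.062),('sockFR',B(343,97),.062),('brk',A(462,200),.048),('brk2',A(478,375),.048),('stopR',A(375,325),.022),('stopRc',A(350,340),.022)]:
    print(n,(rig(onplane(im,*q,z))*1000).round(1))
P=cloud(im)
for n,(u,v) in [('lever end',B(235,240)),('bar',B(235,540)),('modtop',A(240,290)),('keeper',A(240,355)),('brk',A(540,300))]:
    u,v=int(round(u)),int(round(v));print(n,(rig(P[v,u])*1000).round(1), im['depth'][v,u])
E
```

```text
rig -0.16201085760430725 [0.50135863 0.03173108] [[ 1.3  1.1]
 [-0.7  0.6]
 [-1.4 -0.7]
 [ 0.9 -1.1]]
modFL [-24.4  41.7  70. ]
modFR [24.2 40.5 70. ]
modRL [-22.9 134.2  70. ]
modRR [ 24.6 134.8  70. ]
btnR top [ 32.3 116.5  54. ]
btnR bot [32.2 94.3 54. ]
btnL [-32.3 117.3  54. ]
btnLb [-33.5  94.   54. ]
sockFL [-26.6 -24.2  62. ]
sockFR [ 28.7 -25.   62. ]
brk [64.5 96.6 48. ]
brk2 [70.4 46.5 48. ]
stopR [40.6 61.4 22. ]
stopRc [32.5 56.9 22. ]
lever end [  0.7 -37.3 152.1] 0.28487802
bar [ 1.000e-01 -1.035e+02  1.742e+02] 0.2805617
modtop [ 0.1 72.2 69.3] 0.33671734
keeper [ 0.3 54.  82. ] 0.32910427
brk [88.5 68.1 47.1] 0.3589276
```

```bash
python3 - <<'E'
from fit import *
im=load('w1');th,tx,ty=np.load('rig.npy');c,s=np.cos(th),np.sin(th)
P=cloud(im);X=P[...,0]-tx;Y=P[...,1]-ty
Q=np.stack([c*X+s*Y,-s*X+c*Y,P[...,2]],-1)
m=(np.abs(Q[...,0])<20)&(Q[...,1]>35)&(Q[...,1]<75)&(Q[...,2]>.05)
sel=(np.abs(Q[...,0])<.004)&(Q[...,1]>.03)&(Q[...,1]<.08)&(Q[...,2]>.05)
v=np.where(sel)[0];
for vv in sorted(set(v)): 
    k=sel[vv]; print(vv,(Q[vv][k].mean(0)*1000).round(1))
sel=(Q[...,2]>.077)&(np.abs(Q[...,0])<.02)&(Q[...,1]>.03)&(Q[...,1]<.08)
print((Q[sel].min(0)*1000).round(1),(Q[sel].max(0)*1000).round(1))
# bar
sel=(Q[...,2]>.168)&(Q[...,1]<-.09)&(np.abs(Q[...,0])<.03)
print('bar',(Q[sel].min(0)*1000).round(1),(Q[sel].max(0)*1000).round(1),(Q[sel].mean(0)*1000).round(1))
E
```

```text
115 [ 0.4 79.7 69.4]
116 [ 0.3 78.6 69.3]
117 [ 0.3 77.5 69.8]
118 [ 0.3 76.5 69.2]
119 [ 0.3 75.4 69.6]
120 [ 0.2 74.3 69.3]
121 [ 0.2 73.3 69. ]
122 [ 0.2 72.2 69.8]
123 [ 0.1 71.1 69.8]
124 [ 0.1 70.  69.7]
125 [ 0.1 69.  69.3]
126 [ 0.  67.9 69.2]
127 [ 0.  66.8 69.6]
128 [-0.  65.7 69.2]
129 [-0.3 64.6 68.8]
130 [-0.5 63.5 69.5]
131 [-0.1 62.4 69.1]
132 [-0.1 61.3 69.6]
133 [-0.  60.4 82.2]
134 [-0.  59.3 82.5]
135 [-0.1 58.3 82.3]
136 [-0.1 57.2 82.5]
137 [-0.1 56.1 82.9]
138 [ 0.4 55.1 82.1]
139 [-0.2 54.  82.3]
140 [ 0.4 52.9 82.9]
141 [ 0.3 51.9 82.3]
142 [ 0.3 50.8 82.7]
143 [ 0.2 49.7 81.9]
144 [-0.5 48.1 69.2]
145 [-0.5 47.  69.6]
146 [-0.  45.8 69.1]
147 [ 0.5 44.7 69.1]
148 [ 0.5 43.6 69.4]
149 [ 0.5 42.4 69.1]
150 [ 0.4 41.2 67.9]
[-12.7  49.5  79.7] [ 19.1  63.3 420.1]
bar [ -22.9 -107.7  168.1] [ 21.7 -99.9 175.9] [   0.  -103.4  172.8]
```

```bash
cat > h.py <<'E'
from fit import *
th,tx,ty=np.load('rig.npy');c,s=np.cos(th),np.sin(th)
def W(x,y,z): return np.array([tx+c*x-s*y,ty+s*x+c*y,z])
def Q(yawoff=0):
    y=th+np.pi/2+yawoff
    return R.from_matrix(np.array([[np.cos(y),np.sin(y),0],[np.sin(y),-np.cos(y),0],[0,0,-1]])).as_quat()
def rg(P):
    P=np.asarray(P);X=P[...,0]-tx;Y=P[...,1]-ty
    return np.stack([c*X+s*Y,-s*X+c*Y,P[...,2]],-1)
def st(m=''):
    f=np.array(r.current_contact_force());print(m,'t%.1f'%r.current_t(),'rig',(rg(r.current_tool_pos())*1000).round(1),'F',[round(float(v),1) for v in (c*f[0]+s*f[1],-s*f[0]+c*f[1],f[2])],'open %.3f'%r.current_opening())
E
python3 - <<'E'
from h import *
r.set_gripper(0.9,30)
r.move_to(W(0,.1055,.14),Q()); st()
r.move_linear(W(0,.1055,.056),Q(),vel=.12); st()
snap('wrist','w2'); snap('scene','s2')
E
python3 -c "
import cv2
s=cv2.imread('pics/s2.png')[170:340,200:360];cv2.imwrite('pics/s2c.png',cv2.resize(s,None,fx=3.5,fy=3.5,interpolation=2))"
```

```text
t3.5 rig [  0.9 105.3 141.1] F [0.4, -0.6, -0.2] open 0.901
 t4.4 rig [  0.6 105.5  56.8] F [1.0, -0.1, -0.4] open 0.899
```

View pics/w2.png

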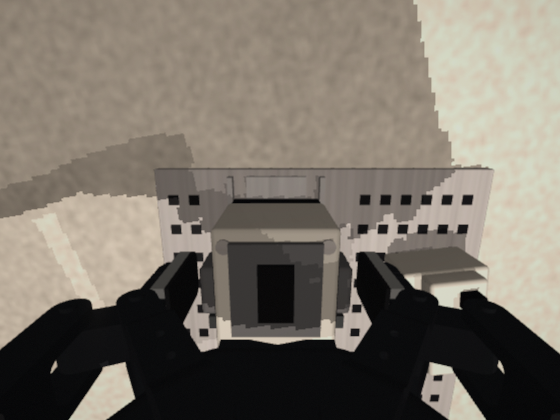

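View pics/s2c.png

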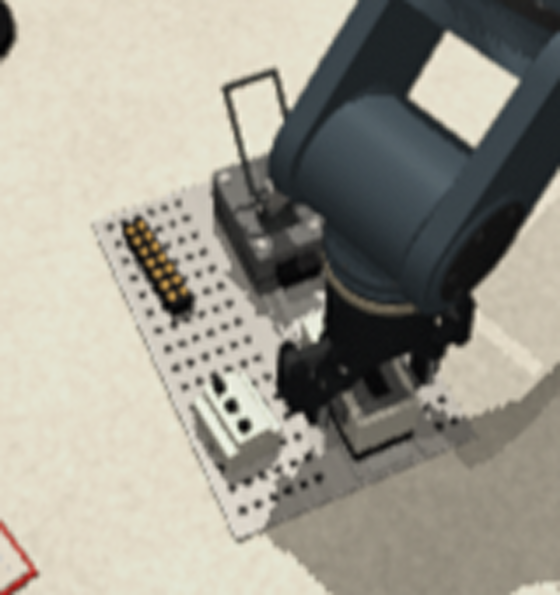

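```bash
python3 - <<'E'
from h import *
r.set_gripper(0.5,30); st('closed')
y=.1055
for d,v in [(.012,.06),(.028,.08),(.044,.08),(.049,.04),(.0505,.03),(.052,.03)]:
    r.move_linear(W(0.0003,y-d,.056),None,vel=v); st(d)
snap('scene','s3')
E
python3 -c "
import cv2
s=cv2.imread('pics/s3.png')[170:340,200:360];cv2.imwrite('pics/s3c.png',cv2.resize(s,None,fx=3.5,fy=3.5,interpolation=2))"
```

```text
closed t4.8 rig [  0.  105.8  57.1] F [-5.2, 0.1, 13.0] open 0.584
0.012 t5.2 rig [ 0.  93.3 57.1] F [-7.1, -3.4, 14.1] open 0.586
0.028 t5.5 rig [ 0.1 77.2 57.1] F [-6.8, -3.1, 14.7] open 0.581
0.044 t5.9 rig [ 0.1 61.2 57.1] F [-7.4, -2.9, 14.5] open 0.582
0.049 t6.2 rig [ 0.1 56.8 57.1] F [-7.3, 2.5, 14.5] open 0.585
0.0505 t6.4 rig [ 0.1 55.8 57.1] F [-7.7, 6.8, 13.8] open 0.583
0.052 t6.7 rig [ 0.1 54.6 57.1] F [-8.4, 10.1, 13.7] open 0.581
```

View pics/s3c.png

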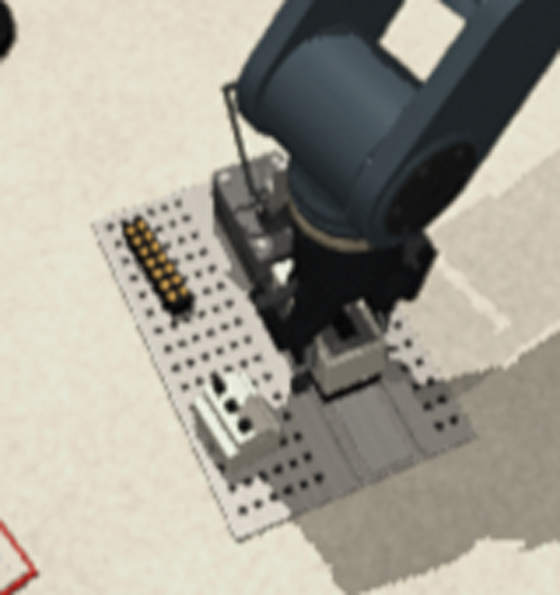

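```bash
python3 - <<'E'
from h import *
r.set_gripper(0.9,30); st('rel')
r.move_linear(W(0,.055,.25),None,vel=.2); st()
snap('wrist','w4')
im=load('w4');q=rg(cloud(im))
sel=(np.abs(q[...,0])<.012)&(q[...,1]>-.03)&(q[...,1]<.03)&(q[...,2]>.077)&(q[...,2]<.09)
print('keeper',(q[sel].min(0)*1000).round(1),(q[sel].max(0)*1000).round(1))
E
```

```text
rel t7.1 rig [ 0.4 53.4 56.1] F [1.1, -0.3, 0.2] open 0.904
 t8.2 rig [ -0.5  54.9 249. ] F [-0.9, -1.0, -0.3] open 0.901
keeper [-12.    1.4  77.8] [10.5 13.2 84.5]
```

View pics/w4.png

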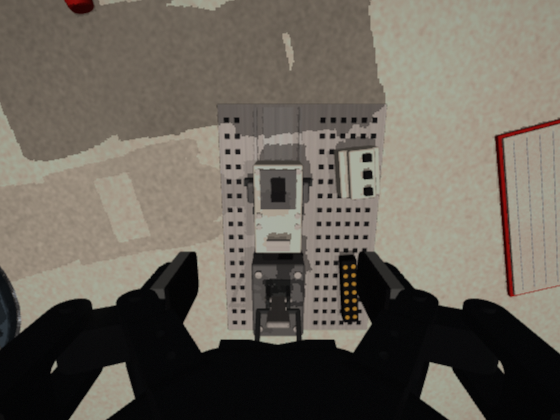

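The module (centre about 278,205) is now against the socket at (278,262). The keeper has moved 48 mm and the breaker and strip haven't moved. Next is the loop.

```bash
python3 - <<'E'
from h import *
r.set_gripper(0.0,30)
r.move_linear(W(0,-.135,.25),None,vel=.25)
r.move_linear(W(0,-.133,.188),None,vel=.15); st('behind')
r.move_linear(W(0,-.10,.188),None,vel=.08); st()
r.move_linear(W(0,-.075,.190),None,vel=.06); st()
snap('scene','s5')
r.move_linear(W(0,-.052,.192),None,vel=.06); st()
r.sleep(.3)
snap('scene','s6'); snap('side','d6')
E
python3 -c "
import cv2,numpy as np
a=[cv2.resize(cv2.imread('pics/%s.png'%n)[170:340,200:320],None,fx=3,fy=3,interpolation=2) for n in ('s5','s6')]
cv2.imwrite('pics/s56.png',np.hstack(a))
cv2.imwrite('pics/d6c.png',cv2.resize(cv2.imread('pics/d6.png')[160:270,220:340],None,fx=5,fy=5,interpolation=2))"
```

```text
behind t10.4 rig [   0.3 -132.5  188.5] F [-0.1, 0.1, -0.9] open -0.004
 t11.0 rig [  0.  -99.7 188.1] F [1.0, -0.2, 0.2] open -0.001
 t11.6 rig [  0.  -74.8 190. ] F [0.9, 0.4, 0.2] open 0.001
 t12.2 rig [ -0.  -51.7 192. ] F [-0.6, 1.0, 0.1] open -0.003
```

View pics/s56.png

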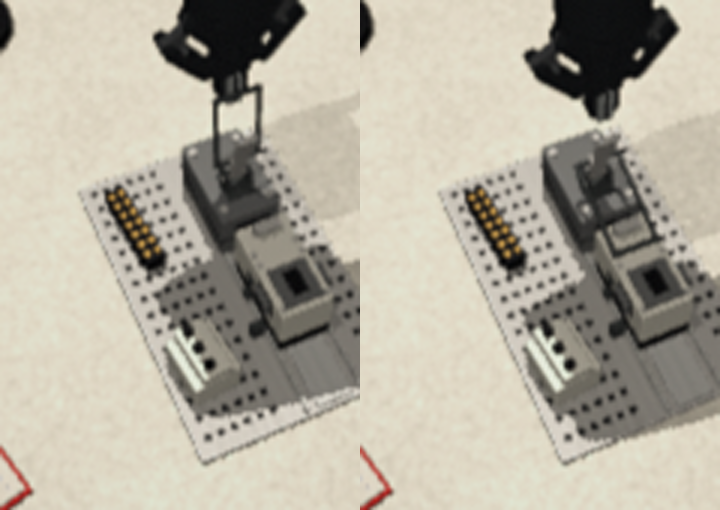

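View pics/d6c.png

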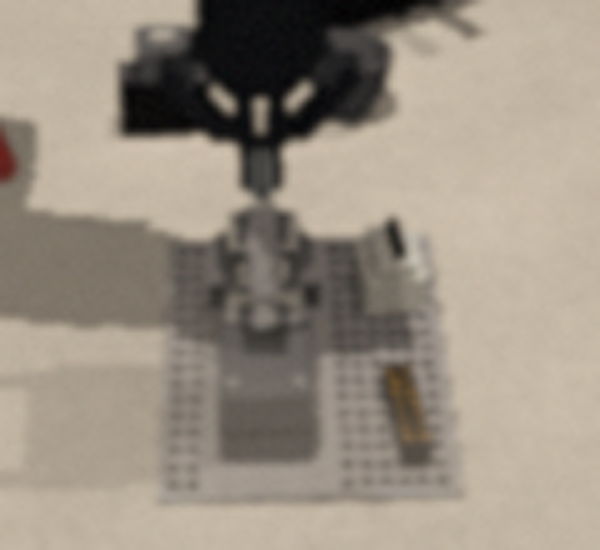

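```bash
python3 - <<'E'
from h import *
r.move_linear(W(0,-.045,.24),None,vel=.2)
r.move_linear(W(0,.0,.25),None,vel=.2); st()
snap('wrist','w7')
q=rg(cloud(load('w7')))
sel=(np.abs(q[...,0])<.02)&(q[...,1]>-.06)&(q[...,1]<-.02)&(q[...,2]>.14)&(q[...,2]<.17)
print('lever end',sel.sum(),(q[sel].min(0)*1000).round(1),(q[sel].max(0)*1000).round(1))
sel=(np.abs(q[...,0])<.016)&(q[...,1]>.016)&(q[...,1]<.05)&(q[...,2]>.0725)&(q[...,2]<.09)
print('bar',sel.sum(),(q[sel].min(0)*1000).round(1),(q[sel].max(0)*1000).round(1))
E
python3 -c "
import cv2
cv2.imwrite('pics/w7c.png',cv2.resize(cv2.imread('pics/w7.png')[150:290,190:370],None,fx=4,fy=4,interpolation=2))"
```

```text
t13.3 rig [ -0.4   0.3 249.1] F [0.4, -0.1, 0.1] open 0.005Traceback (most recent call last):
  File "<stdin>", line 7, in <module>
    return umr_minimum(a, axis, None, out, keepdims, initial, where)
ValueError: zero-size array to reduction operation minimum which has no identity
```

View pics/w7c.png

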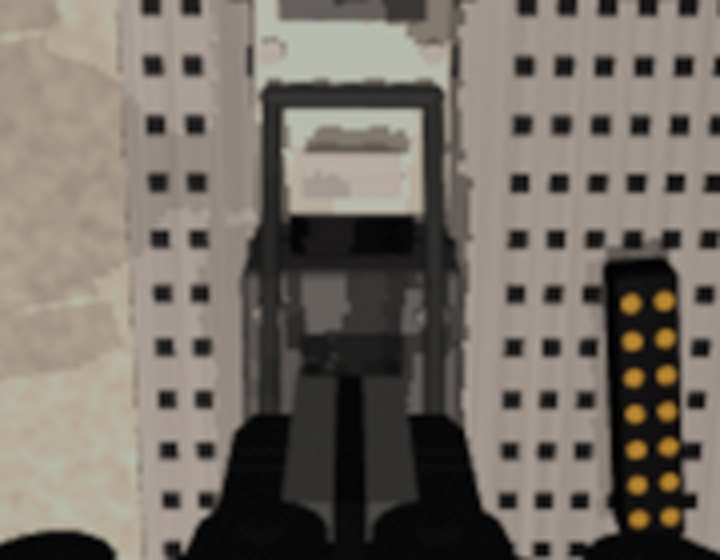

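The bar, at (352,97) in the zoomed view, lies flat on the module about 12 mm behind the keeper lip (355,140). The fingers hide the lever here, but s6 shows it upright. Throwing the lever now.

```bash
python3 - <<'E'
from h import *
r.move_linear(W(0,-.008,.20),None,vel=.2)
r.move_linear(W(0,-.010,.163),None,vel=.15); st('start')
def tgt(a,rr=.069,off=.003):
    y=-.058-rr*np.sin(a)+off*np.cos(a); z=.078+rr*np.cos(a)+off*np.sin(a)
    return W(0,y+.011,z+.022)
for a in np.arange(-.25,.96,.1):
    r.move_linear(tgt(a),None,vel=.06)
    st('%.2f'%a)
    if np.linalg.norm(r.current_contact_force())>50: print('stop');break
snap('scene','s8'); snap('wrist','w8')
E
python3 -c "
import cv2,numpy as np
a=[cv2.resize(cv2.imread('pics/s8.png')[170:340,200:320],None,fx=3,fy=3,interpolation=2) for n in ('s5','s6')][0]
cv2.imwrite('pics/s8c.png',a)
cv2.imwrite('pics/w8c.png',cv2.resize(cv2.imread('pics/w8.png')[100:290,160:390],None,fx=3,fy=3,interpolation=2))"
```

```text
start t14.2 rig [  0.5  -9.9 164. ] F [0.2, -1.0, 0.2] open 0.003
-0.25 t14.6 rig [  0.2 -27.4 166.5] F [-0.9, -0.3, -0.5] open 0.000
-0.15 t14.9 rig [  0.  -34.  167.8] F [0.9, 0.1, 0.2] open 0.003
-0.05 t15.2 rig [  0.  -40.9 168.8] F [-0.1, -0.8, 0.2] open -0.000
0.05 t15.4 rig [  0.  -47.8 169.1] F [-0.6, -0.3, -0.7] open -0.001
0.15 t15.7 rig [ -0.  -54.7 168.7] F [0.0, -1.0, -0.7] open 0.001
0.25 t15.9 rig [ -0.  -61.5 167.5] F [0.5, -0.3, 0.3] open -0.001
0.35 t16.2 rig [ -0.  -68.2 165.7] F [0.6, -0.4, -0.4] open -0.001
0.45 t16.5 rig [ -0.  -74.6 163.3] F [0.1, -0.3, 0.9] open -0.001
0.55 t16.8 rig [ -0.  -80.8 160.2] F [-0.5, -0.2, 0.5] open -0.003
0.65 t17.0 rig [ -0.  -86.7 156.6] F [0.6, 0.4, 0.7] open 0.001
0.75 t17.3 rig [ -0.  -92.1 152.3] F [0.7, 0.9, 0.4] open -0.002
0.85 t17.6 rig [-1.000e-01 -9.710e+01  1.475e+02] F [0.0, 0.1, 0.5] open -0.002
0.95 t17.8 rig [-1.000e-01 -1.016e+02  1.422e+02] F [-0.1, 0.5, 0.1] open -0.000
```

View pics/s8c.png

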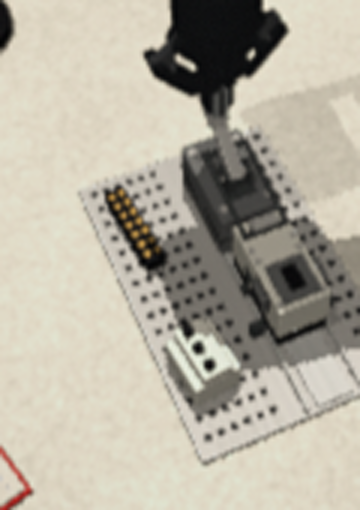

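View pics/w8c.png

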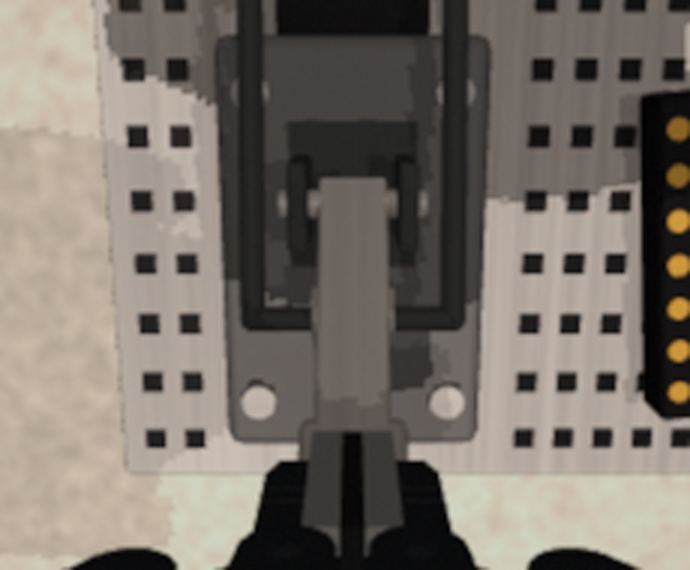

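The lever is following the fingers, but I feel almost no pull. I'll check whether the bar is hooked.

```bash
python3 - <<'E'
from h import *
im=load('w8')
cv2.imwrite('pics/w8d.png',cv2.resize(cv2.imread('pics/w8.png')[0:130,200:360],None,fx=4,fy=4,interpolation=2))
q=rg(cloud(im))
for u in (272,277,283):
  for v in range(20,110,3):
    print(u,v,(q[v,u]*1000).round(1)) if u==277 else 0
E
```

```text
277 20 [-0.2 24.7 70.1]
277 23 [-0.2 23.7 68.6]
277 26 [-0.2 22.2 68.2]
277 29 [-0.2 20.1 70.3]
277 32 [-0.2 18.9 69. ]
277 35 [-0.2 17.2 69.8]
277 38 [-0.2 15.7 69.5]
277 41 [-0.2 13.9 70.3]
277 44 [-0.2 12.3 70.5]
277 47 [-0.2 11.1 68.9]
277 50 [-0.2  6.4 82.5]
277 53 [-0.2  4.6 83.7]
277 56 [-0.2  3.4 82.5]
277 59 [-0.2  1.7 83.5]
277 62 [-0.2  0.3 83.1]
277 65 [-0.2 -1.3 83.4]
277 68 [-0.2 -2.6 82.5]
277 71 [-0.2 -3.6 79.6]
277 74 [-0.2 -3.8 71.4]
277 77 [-0.2 -5.1 69. ]
277 80 [-0.2 -6.9 70. ]
277 83 [-0.2 -8.6 70.4]
277 86 [ -0.2 -10.1  69.2]
277 89 [ -0.2 -11.8  69.1]
277 92 [ -0.2 -11.8  54.3]
277 95 [ -0.2 -13.5  53.4]
277 98 [ -0.2 -15.3  52.2]
277 101 [ -0.2 -17.2  53.5]
277 104 [ -0.2 -19.   52.7]
277 107 [ -0.2 -21.   54.1]
```

View pics/w8d.png

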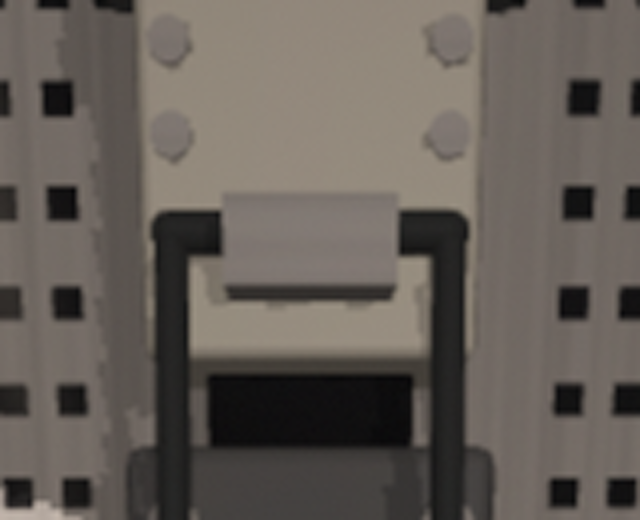

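The bar is hooked under the keeper: its ends show at (185,230) and (440,230), with the lip over the middle. The module is already being pulled in, so I'll continue to closed.

```bash
python3 - <<'E'
from h import *
def tgt(a,rr=.069,off=.003):
    y=-.058-rr*np.sin(a)+off*np.cos(a); z=.078+rr*np.cos(a)+off*np.sin(a)
    return W(0,y+.011,z+.022)
ok=1
for a in list(np.arange(1.05,1.56,.1))+[1.57,1.59,1.61]:
    r.move_linear(tgt(a),None,vel=.06 if a<1.56 else .02)
    st('%.2f'%a)
    if np.linalg.norm(r.current_contact_force())>35: print('stop');break
r.sleep(.3)
snap('wrist','w9')
r.move_linear(W(0,-.10,.25),None,vel=.2)
r.move_linear(W(0,-.03,.27),None,vel=.2); st()
snap('wrist','w10');snap('scene','s10')
cv2.imwrite('pics/w10c.png',cv2.resize(cv2.imread('pics/w10.png')[100:290,180:380],None,fx=3.5,fy=3.15,interpolation=2))
q=rg(cloud(load('w10')))
sel=(np.abs(q[...,0])<.01)&(q[...,1]>-.03)&(q[...,1]<.04)&(q[...,2]>.077)&(q[...,2]<.09)
print('keeper',(q[sel].min(0)*1000).round(1),(q[sel].max(0)*1000).round(1))
q=rg(cloud(load('w9')))
sel=(np.abs(q[...,0])<.01)&(q[...,1]>-.03)&(q[...,1]<.04)&(q[...,2]>.077)&(q[...,2]<.09)
print('keeper9',sel.sum(),(q[sel].min(0)*1000).round(1),(q[sel].max(0)*1000).round(1))
E
```

```text
1.05 t18.2 rig [  -0.2 -105.6  136.6] F [-0.5, -0.2, 0.3] open 0.005
1.15 t18.4 rig [  -0.2 -108.9  130.5] F [-0.0, -0.2, 1.2] open 0.003
1.25 t18.7 rig [  -0.2 -111.7  124.2] F [0.7, -0.1, 0.9] open -0.002
1.35 t19.0 rig [  -0.2 -113.8  117.6] F [0.2, -1.1, -0.2] open 0.002
1.45 t19.2 rig [  -0.2 -115.2  110.9] F [-0.2, -0.4, 0.5] open 0.002
1.55 t19.5 rig [  -0.2 -115.9  104. ] F [-0.1, -0.2, -0.3] open 0.006
1.57 t19.8 rig [   0.  -116.   103.1] F [-0.3, 0.0, -0.9] open -0.002
1.59 t20.0 rig [   0.2 -116.   102.7] F [-4.5, 0.5, 15.2] open -0.001
1.61 t20.3 rig [   0.4 -116.   102.3] F [-10.8, 1.2, 30.9] open 0.001
 t22.0 rig [ -0.3 -30.3 269.1] F [0.8, 0.5, -1.0] open -0.002
keeper [-9.8 -4.2 80.6] [ 9.6  7.2 84.2]
keeper9 961 [-10.  -5.  77.] [10.   1.3 84.7]
```

View pics/w10c.png

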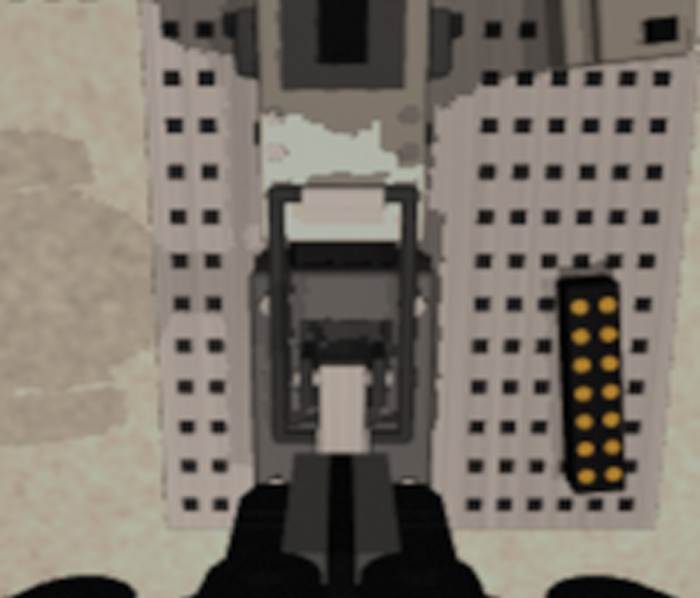

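View pics/w9.png

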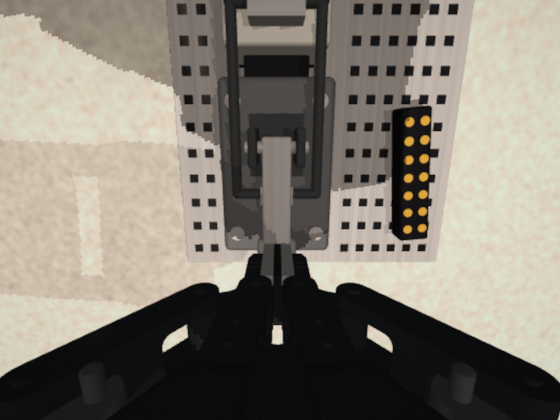

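```bash
python3 - <<'E'
from h import *
r.move_linear(W(0,.07,.27),None,vel=.25); st()
im=snap('wrist','w11'); q=rg(cloud(im))
sel=(np.abs(q[...,0])<.004)&(q[...,1]>-.136)&(q[...,1]<-.07)&(q[...,2]>.07)
y=q[...,1][sel];z=q[...,2][sel];print(len(y),np.polyfit(y,z,1) if len(y)>5 else 0, z.mean())
sel=(np.abs(q[...,0])<.01)&(q[...,1]>-.03)&(q[...,1]<.04)&(q[...,2]>.078)&(q[...,2]<.09)
print('keeper',(q[sel].min(0)*1000).round(1),(q[sel].max(0)*1000).round(1))
E
python3 -c "
import cv2
cv2.imwrite('pics/s10c.png',cv2.resize(cv2.imread('pics/s10.png'),None,fx=1.4,fy=1.4))"
```

```text
t22.7 rig [ -0.   69.6 269.6] F [-0.5, -0.1, 0.3] open -0.003
132 [0.01289736 0.08146804] 0.08016364297293033Traceback (most recent call last):
  File "<stdin>", line 7, in <module>
    return umr_minimum(a, axis, None, out, keepdims, initial, where)
ValueError: zero-size array to reduction operation minimum which has no identity
```

View pics/w11.png

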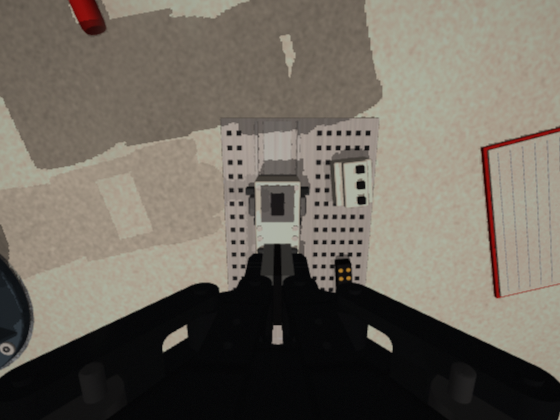

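View pics/s10c.png

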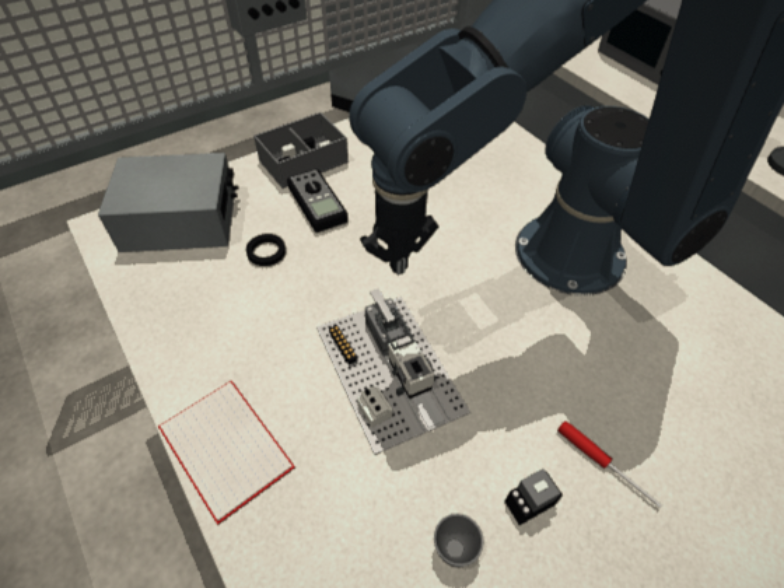

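The lever top measures flat with the hand withdrawn (slope 0.013, about 80 mm high), the module is home, the bystanders haven't moved, and the gripper is clear. Handing in.

```bash
python3 -c "
from h import *
r.hand_in();st()"
```

```text
the job is handed in; nothing more can be done
the job is handed in; nothing more can be done
```

The module is latched fully home and the job is handed in, at about 23 s of the 51 s allowed. No verdict is reported, so what follows is from my own checks.

**What I did:** I squeezed the two side buttons, slid the module past the stops to the spring contacts, and let it go; the keeper had moved 48 mm. I tipped the loop over so its bar fell behind the keeper, then pushed the lever through its arc until it lay flat. The final press read about 33 N at the wrist.

**Last checks:**
- **Lever:** with the hand withdrawn, its top measures level, about 80 mm above the bench (slope 0.013, so about 1.56 rad).
- **Module:** the keeper lip moved another 6 mm during closing, which puts the slide at about 0.056 m. The lip has stayed there since I backed the gripper off.
- **Loop bar:** the picture taken partway through the throw shows it seated under the lip, and the last one shows it still at the keeper.
- **Bystanders:** none looks moved in the pictures, and the gripper is clear of everything.

**Checks that failed or disagreed:**
- **Blocked views:** two depth checks returned nothing because the closed fingers were in the way: the lever end before the throw, and the last look at the keeper. Because of the first, the separate bar measurement in that script never ran. For all of these I relied on the other pictures.
- **Low throw force:** the wrist felt only about 1 N while throwing the lever. I stopped partway and confirmed the loop was hooked and pulling the module in before continuing.

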